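# Rock a battery pack into its charging dock and lock it

## Robot

A 7-joint arm with a two-finger parallel gripper is mounted at the origin on a cart in front of the work surface, level with it; the furniture and walls round the work are solid. World frame = base frame: x ahead of the robot, y to its left, z up, the work surface at z = 0. Lengths are in m, angles in rad, forces in N, time in s.
With the tool pointing down it reaches from about 0.425 to 0.8 m from the base axis. Payload 8.3 kg.
Tool frame: the origin (TCP) lies midway between the tips of the shut fingers; the grasp point (between the pads) lies behind it (grasp_offset is the z of the grasp point in the tool frame, in m); z points along the fingers, y is the line along which they close (so a half turn about z gives the same grasp; the last joint's range is limited). The gripper opens to 85 mm and grips with 20 to 120 N. Pads are 22 mm wide; open, the fingers measure 114 mm over their backs; the gripper's body (76 mm by 85 mm) begins 54 mm behind the grasp point. The pads swing forward as they close: fully open they stand 13 mm farther back than shut.
Start: joints at [-1.308, 0.383, 0.016, 1.37, -0.006, 1.388, -0.046], TCP at [0.2, 0.592, 0.231] pointing down, gripper open.
Joint ranges: [-2.95, 2.95], [-0.25, 2.06], [-1.52, 1.56], [0.18, 2.33], [-1.44, 4.58], [0.02, 2.06], [-3.01, 3.01]. Speed limits (rad/s): [2.39, 2.39, 3.01, 3.01, 3.14, 3.14, 3.14].

## Interface

Orientations are given as [roll, pitch, yaw] about the fixed x, y, z axes, in that order (R = Rz(yaw) Ry(pitch) Rx(roll)).
In Python, from cell import sense, snapshot, camera_model, sign_off, cut_out, grasp_offset gives the robot as it stands. The module is installed in compiled form; this text tells all that it offers.
- The arm moves only by the tool drive_tool, never from a script. Its argument "plan" is a list of rows, each a list of 3 entries, a list of its own where there are three numbers: the shift along the tool's x, y, z in m, then the turn, a rotation vector about the tool's x, y, z in units of 6 degrees (1.0 is 6 degrees), then the finger opening in m, from 0 to 0.0854. In form: [[[dx, dy, dz], [wx, wy, wz], claw], ...]. A call has 1 to 20 rows; each row shifts and turns the commanded pose from where the row before left it, along the tool's axes as they then stand; what a row does not reach is not made up. A row lasts 1/8 s, in which the tool goes at most 62.5 mm and 10.7 degrees, less where a joint would pass 70% of its speed; a pose out of reach is approached as far as the arm can. A call with a gripper value outside its range is refused whole. The fingers move at their own pace and stop on an object; "force" is the grip in N (left out, the last holds). Time passes only in rows, so rows that do not move let the fingers close. It gives the time, the measured TCP pose, the force, the opening and the grip force at its end, in the units of the state.
- sense(): the state, without advancing time (a new reading comes with each control period).
- snapshot(name): name is "side" or "top" or "wrist"; returns the picture (420x560x3 uint8, blue, green, red); there is no depth.
- camera_model(name): a dict with "fx", "fy", "cx", "cy" (pixels), "dist_coeffs" ([k1, k2, p1, p2, k3] as OpenCV has them; the pictures are not rectified), "R" (3x3) and "t" (3): a world point X has camera coordinates R X + t. Camera axes: x right, y down, z forward; pixel columns grow to the right and rows downward; lengths in m; the calibration is good to about 2 mm. A picture is of the moment at which its call begins: read the wrist's pose just before it. camera_model takes no time and is no camera call; for the wrist camera it gives the pose at the moment of the call.
- sign_off(): hands the job in; it is judged then, once.
Trained networks look in the newest picture that a camera, given by its name, has taken for a name from the list of things; names that differ only in an ending like _2 or _b are one class to them, and where a whole thing is asked for, a point or a joint stands for the part that bears it (a point fixed in the world has none). Each returns a list of dicts, best first, with "conf" (0 to 1); they miss things now and then, are a little off and sometimes report something else, mostly with a low value. They report only what shows in the picture. A call takes as long as a camera call. They do not tell look-alikes from the thing itself.
- cut_out(name, camera): "pixels" (420x560 bool, what is visible of it) and "extent" ([centre column, centre row, width, height] in pixels, round what is visible of it).
The state is a dict: "time": time; "qpos": joint angles; "joint_vel": joint speeds; "effort": joint torques, N m; "eef_pos": TCP position; "ee_rot": TCP orientation; "contact_force": force on the tool from outside, world axes, zero at the start; "torque": the same for the moment, N m; "grip_width": opening from 0.0 (shut) to 1.0 (fully open); "finger_force": force on a finger pad.
Only numpy, scipy, OpenCV 4.12 (cv2) and the standard library are available. Lean on these libraries where they do the work, as an engineer would, in place of code of your own. Each camera call takes 0.05 s, during which the arm holds its last target. There are 200 camera calls.

## Task

Load the battery pack into the charging dock: tip it so that its contact end goes into the bay first, push that end against the sprung contact plate until the plate is nearly at its stop, rock the other end down until the pack lies flat on the bay floor, then slide the keeper fully over it. Work gently - never let the pack and the dock press on each other with more than 40 N - and leave the other things on the bench where they lie.

Things in the scene. Friction and masses are not known exactly. Their poses are not given: they have to be found in the camera images.
- pack_center (a point): Centre (half-way up) of the battery pack: a loose plain black rectangular block, 70 mm long (its x), 36 mm wide (its y), 30 mm high (its z, up as it lies), about 0.16 kg, with a grey seam line round it. Its contact end is its -x end (three brass strips on that end and on the top beside it); the other end is plain. Best gripped across the 36 mm width.
- pack_nose (a point): Middle of the bottom edge of the pack's contact end: 35 mm along the pack's -x and 15 mm below its centre. Same axes as the pack.
- pack: The battery pack; origin at the centre of its underside, axes as for pack_center.
- dock: Grey charging dock, fixed, 147 mm long (x -58 to +89 mm), 52 mm wide. Origin on the bench under the bay; z up; x from the contact plate (-x end) to the keeper (on the deck past the +x end, top 20 mm above the bench). Plate and end stop are one black insert, clamped up to 4.5 mm either way along x from the x values told here; where is not reported: feel for it, or look. Behind the plate a housing, 21 mm high.
- bay_floor (a point): Middle of the bay floor, 6 mm above the bench, axes of the dock. The seated pack's underside centre rests within 4.5 mm of here along x (as the insert is clamped), contact end to -x, pack top 36 mm above the bench. The bay is 38 mm wide (1 mm to spare on each side of the pack); its fixed side walls reach 17 mm above the bench, their top inner 3 mm bevelled at 45 degrees.
- plate_rest (a point): Point of the dock where the middle of the sprung plate's face stands at rest (x = -32 mm, really up to 4.5 mm either way). Face 30 mm wide, 7 to 19 mm above the bench: the pack cannot go straight down. Pushed along -x it yields 5.5 mm to a solid stop; spring 2 N at first, 6.4 N at the stop (0.8 N per mm), about 4.4 N on a seated pack, which it holds against the end stop.
- end_stop (a point): Point of the dock at the top middle of the end stop's inner face (x = +35 mm, really up to 4.5 mm either way, always 67 mm from the resting plate). Top 20 mm above the bench, its top inner 3 mm bevelled at 45 degrees. The pack's plain end comes down past it: while tipped, the pack needs up to 71.2 mm between stop and plate; there is 72.5 mm with the plate pushed fully back.
- keeper (a joint): How far the keeper is slid over the bay, in m: starts at 0 to 0.003 (parked), 0.026 = fully home. Slides along the dock's -x with about 2 N, stays where left. Its tongue, 20 mm wide, passes 1.5 mm above a flat pack (underside 37.5 mm above the bench) and overlaps it by 5 to 15 mm when home; at 0 its tip is at dock x = +51 mm. A proud pack blocks it.
- keeper_grip (a point): Centre of the keeper's black grip block: 12 mm (dock x) by 24 mm (dock y), from 41.5 to 58.5 mm above the bench. Moves with the keeper, axes of the dock. Can be pinched across the 24 mm.
- usb_stick: A bystander: a memory stick, 49 x 18 x 8 mm, loose; leave it alone.
- adaptor_a: A bystander: a white round coaxial adaptor, 43 mm long, 20 mm thick, lying loose; leave it alone.
- filter_board: A bystander: a small green circuit board with brass connectors, 84 x 40 x 11 mm, loose; leave it alone.
- tape_roll: A bystander: a black tape roll, 57 mm across, 19 mm high, loose; leave it alone.
- small_carton: A bystander: a small brown carton, 90 x 70 x 36 mm, loose; leave it alone.
Things that resemble listed ones, but are neither listed nor needed, are in the scene too. What is shaped like the pack but green, orange or red is not meant.

How it is judged:
On the way, in this order (a step that is already met when the one before it is completed fails the run):
1. the pack is tipped with its contact end in the bay, at least 5 mm below the end stop, its other end still high (angle between pack's own z axis and vertical above 0.12 rad and z of pack_nose in the frame of dock below 0.014 m and value of joint keeper below 0.008 m and x of pack_nose in the frame of dock between -0.043 and -0.016 m and y of pack_nose in the frame of dock between -0.004 and 0.004 m), for 0.1 s.
2. the pack lies flat on the bay floor, the keeper still back (angle between pack's own z axis and vertical below 0.04 rad and angle between the x axis of pack and the x axis of dock, either way round below 0.06 rad and z of pack_center in the frame of dock between 0.018 and 0.0225 m and x of pack_center in the frame of dock between -0.0075 and 0.0075 m and y of pack_center in the frame of dock between -0.003 and 0.003 m and x of pack_nose in the frame of dock below -0.026 m and value of joint keeper below 0.008 m), for 0.2 s.
3. the keeper is slid fully over the flat pack (angle between pack's own z axis and vertical below 0.04 rad and angle between the x axis of pack and the x axis of dock, either way round below 0.06 rad and z of pack_center in the frame of dock between 0.018 and 0.0225 m and x of pack_center in the frame of dock between -0.0075 and 0.0075 m and y of pack_center in the frame of dock between -0.003 and 0.003 m and x of pack_nose in the frame of dock below -0.026 m and value of joint keeper above 0.0235 m), for 0.2 s.
At the end, for the whole second after the job is handed in: The pack lies flat in the bay, contact end to the contact plate: tilt under 0.04 rad, in line within 0.06 rad, centre within 7.5 mm along and 3 mm across the bay, and no more than 1.5 mm above its seated height; the keeper is at least 23.5 mm over; pack at rest and released (all of step 3 and linear speed of pack below 0.01 m/s and contact force between the fingers and pack below 0.1 N); the robot touches nothing.
It fails at once if the pack and the dock press on each other with more than 40 N (contact force between pack and dock above 40 N).
It fails at once if one of the loose bystanders is moved more than 3 cm (distance of any of usb_stick, adaptor_a, filter_board, tape_roll, small_carton from where it was at the start of the episode above 0.03 m).
It also fails if it takes over 53 s, if anything falls off the work surface, if the arm or the gripper's body presses on something with over 40 N, if the wrist force passes 120 N, or if a joint passes its speed limit or range.

## Working session

There is one attempt and no reset: what is moved stays moved. The work goes in short steps, Python scripts to look and compute and a tool call to move; the robot and the scene stay as the last step left them, time stands still between calls to the robot, and variables do not carry over. Pictures are saved under pics/ and viewed, at most 10 in all, crops included, and the job is handed in when it is done.

Besides the shell and the picture viewer there is one more tool, called after "Call:" by a JSON object that holds its "method" and its "body", one argument or row to a line. drive_tool: Moves the arm, as the interface text tells. Its arguments: {"type":"object","properties":{"plan":{"type":"array","items":{"type":"array"}},"force":{"type":"number"}},"required":["plan"]}

```bash
mkdir -p pics; cat > h.py <<'E'
import numpy as np, cv2
from cell import *
from scipy.spatial.transform import Rotation as Rn
def cm(n):
    m=camera_model(n); K=np.array([[m['fx'],0,m['cx']],[0,m['fy'],m['cy']],[0,0,1.]])
    return K,np.array(m['dist_coeffs'],float),np.array(m['R']),np.array(m['t'])
def toplane(M,px,z):
    K,d,R,t=M
    u=cv2.undistortPoints(np.array(px,float).reshape(-1,1,2),K,d).reshape(-1,2)
    r=np.c_[u,np.ones(len(u))]@R; c=-R.T@t
    return c+r*((z-c[2])/r[:,2])[:,None]
def proj(M,X):
    K,d,R,t=M
    return cv2.projectPoints(np.array(X,float).reshape(-1,3),cv2.Rodrigues(R)[0],t,K,d)[0].reshape(-1,2)
E
python3 - <<'E'
from h import *
s=sense();print(s); print(grasp_offset() if callable(grasp_offset) else grasp_offset)
a=snapshot('top');b=snapshot('side')
cv2.imwrite('pics/top.png',a);cv2.imwrite('pics/side.png',b)
for c in('top','side'):
    M=cm(c); print(c,(-M[2].T@M[3]).round(3),M[0][0,0])
    for n in('pack','dock','keeper','usb_stick','adaptor_a','filter_board','tape_roll','small_carton'):
        print(n,[(round(o['conf'],2),np.round(o['extent']).tolist()) for o in cut_out(n,c)][:4])
E
```

```text
{'time': 0.0, 'qpos': array([-1.30788377,  0.38426045,  0.01636435,  1.37112794, -0.00628697,
        1.38820486, -0.04648802]), 'joint_vel': array([-4.38795694e-04, -2.04175411e-04, -3.87583954e-04, -4.39526739e-04,
        9.48639007e-05,  2.95314251e-04,  4.55167141e-04]), 'effort': array([-2.80521017e-04, -6.27568746e+01,  8.43958799e-01, -3.71835423e+01,
        1.64494675e-02,  1.38947638e-02, -3.77566232e-05]), 'eef_pos': array([0.19985598, 0.59166408, 0.23027677]), 'ee_rot': array([-3.13964207e+00,  4.48076627e-05,  2.81586733e+00]), 'contact_force': array([-0.63502093, -0.07566106, -0.61548313]), 'torque': array([ 0.00220425, -0.03763095,  0.04740203]), 'finger_force': 0.0, 'grip_width': 1.002608134793988}
-0.0187
top [ 0.387 -0.109  0.992] 448.14762666412605
pack [(0.87, [183.0, 219.0, 34.0, 37.0]), (0.76, [289.0, 287.0, 25.0, 38.0]), (0.65, [188.0, 278.0, 36.0, 34.0]), (0.63, [180.0, 169.0, 31.0, 30.0])]
dock [(0.89, [318.0, 217.0, 39.0, 68.0])]
keeper [(0.5, [325.0, 188.0, 11.0, 15.0])]
usb_stick [(0.44, [243.0, 288.0, 24.0, 9.0])]
adaptor_a [(0.54, [244.0, 151.0, 19.0, 18.0]), (0.43, [319.0, 220.0, 43.0, 68.0])]
filter_board [(0.6, [243.0, 214.0, 21.0, 38.0])]
tape_roll []
small_carton [(0.94, [410.0, 281.0, 41.0, 50.0])]
side [ 0.48  -1.115  0.523] 493.51995816652845
pack [(0.97, [203.0, 240.0, 39.0, 17.0]), (0.82, [262.0, 200.0, 30.0, 20.0]), (0.65, [304.0, 198.0, 27.0, 16.0]), (0.64, [213.0, 202.0, 30.0, 21.0])]
dock [(0.6, [272.0, 253.0, 74.0, 32.0])]
keeper [(0.62, [298.0, 245.0, 14.0, 19.0])]
usb_stick [(0.57, [261.0, 198.0, 35.0, 16.0]), (0.55, [205.0, 223.0, 11.0, 11.0])]
adaptor_a [(0.63, [204.0, 306.0, 61.0, 45.0]), (0.57, [330.0, 224.0, 20.0, 11.0])]
filter_board [(0.72, [269.0, 223.0, 31.0, 10.0])]
tape_roll []
small_carton [(0.85, [204.0, 304.0, 61.0, 46.0])]
```

```bash
python3 - <<'E'
from h import *
a=cv2.imread('pics/top.png');b=cv2.imread('pics/side.png')
cv2.imwrite('pics/topc.png',cv2.resize(a[120:330,150:440],None,fx=2.75,fy=2.75,interpolation=2))
cv2.imwrite('pics/sidec.png',cv2.resize(b[160:350,150:400],None,fx=3,fy=3,interpolation=2))
M=cm('top')
for n,p in dict(p183=(183,219),p289=(289,287),p188=(188,278),p180=(180,169),dock=(318,217),keep=(325,188)).items(): print(n,toplane(M,p,.03).round(3))
E
```

```text
p183 [[0.552 0.122 0.03 ]]
p289 [[ 0.406 -0.11   0.03 ]]
p188 [[0.424 0.106 0.03 ]]
p180 [[0.666 0.134 0.03 ]]
dock [[ 0.557 -0.173  0.03 ]]
keep [[ 0.622 -0.19   0.03 ]]
```

View pics/topc.png

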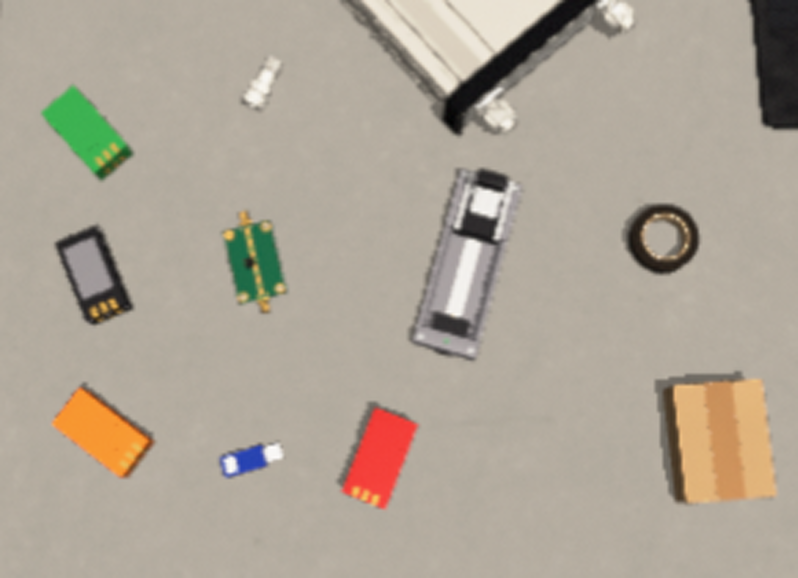

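View pics/sidec.png

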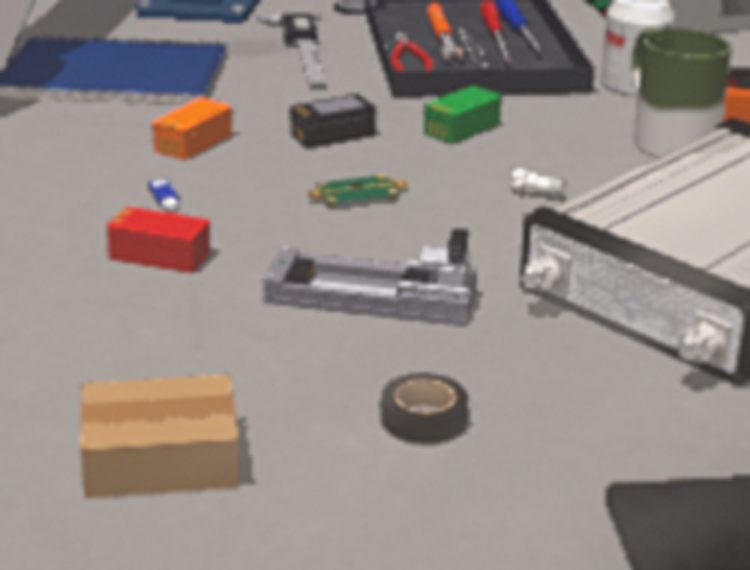

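The top view shows four pack-shaped blocks. Black is at (183,219), orange at (188,278), green at (180,169) and red at (289,287). Only the black one fits the description, and its brass strips are at its lower (robot-side) end. The dock is at (318,217), with the keeper at its far end near (325,188). The instrument corner stands close by at about (316,167). Next I'll move over the black pack for a closer look.

Call:
{"method": "drive_tool", "body": {
  "plan": [
    [[-0.04,-0.028,0],[0,0,0],0.07],
    [[-0.04,-0.028,0],[0,0,0],0.07],
    [[-0.04,-0.028,0],[0,0,0],0.07],
    [[-0.04,-0.028,0],[0,0,0],0.07],
    [[-0.04,-0.028,0],[0,0,0],0.07],
    [[-0.04,-0.028,0],[0,0,0],0.07],
    [[-0.04,-0.028,0],[0,0,0],0.07],
    [[-0.04,-0.028,0],[0,0,0],0.07],
    [[-0.04,-0.028,0],[0,0,0],0.07],
    [[-0.04,-0.028,0],[0,0,0],0.07],
    [[-0.04,-0.028,0],[0,0,0],0.07],
    [[-0.04,-0.028,0],[0,0,0],0.07],
    [[0,0,0],[0,0,-1.6],0.07],
    [[0,0,0],[0,0,-1.6],0.07],
    [[0,0,0],[0,0,-1.6],0.07],
    [[0,0,0],[0,0,-1.7],0.07],
    [[0,0,0],[0,0,0],0.07]
  ]
}}

```text
time: 3.02
eef_pos: [0.5472, 0.1202, 0.2314]
ee_rot: [3.141, 0.0, -2.788]
contact_force: [0.2, 0.8, -0.5]
grip_width: 0.819
finger_force: 0.0
```

```bash
python3 - <<'E'
from h import *
s=sense();print(s['time'],s['eef_pos'].round(4),s['ee_rot'].round(4),s['contact_force'].round(2))
M=cm('wrist');a=snapshot('wrist');cv2.imwrite('pics/w1.png',a)
print((-M[2].T@M[3]).round(3),M[2].round(3).tolist(),M[0][0,0])
np.savez('w1.npz',K=M[0],d=M[1],R=M[2],t=M[3])
m=cut_out('pack','wrist')
for o in m: print(o['conf'],np.round(o['extent'],1))
p=m[0]['pixels'].astype(np.uint8);c=max(cv2.findContours(p,0,1)[0],key=cv2.contourArea)
r=cv2.minAreaRect(c);print(r); b=cv2.boxPoints(r);print(toplane(M,b,.03).round(4))
E
```

```text
3.025 [0.5472 0.1202 0.2314] [ 3.1415e+00  1.0000e-04 -2.7877e+00] [ 0.19  0.78 -0.5 ]
[0.48  0.095 0.374] [[-0.347, 0.938, 0.001], [0.901, 0.333, 0.278], [0.261, 0.097, -0.961]] 302.62069699659537
0.8 [116.5  11.1  37.4  22.2]
0.73 [311.3  69.5  56.4  75.7]
0.57 [282.4 181.6  34.4  62.5]
((114.5, 10.0), (20.0, 39.0), 90.0)
[[ 0.4386 -0.1178  0.03  ]
 [ 0.4254 -0.0812  0.03  ]
 [ 0.4428 -0.0772  0.03  ]
 [ 0.4563 -0.1144  0.03  ]]
```

View pics/w1.png

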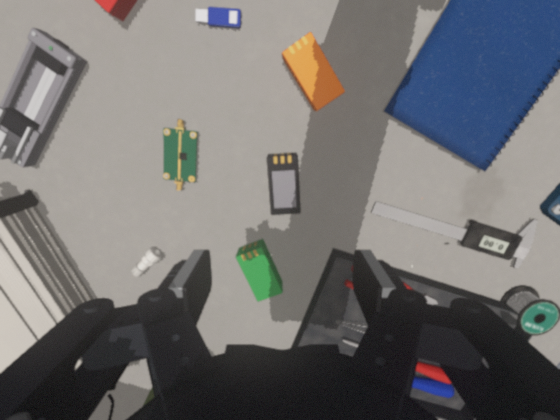

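The wrist view shows the black pack at (282,183). Its brass strips are at the upper end (284,159), so the contact end points to the robot side, and the orange and green blocks lie beside it. I'll fit the box model to its silhouette and confirm in a crop.

```bash
cat >> h.py <<'E'
from scipy.optimize import minimize
def boxpts(q,lo,hi):
    c,s=np.cos(q[2]),np.sin(q[2])
    return np.array([[q[0]+c*x-s*y,q[1]+s*x+c*y,z] for x in(lo[0],hi[0]) for y in(lo[1],hi[1]) for z in(lo[2],hi[2])])
def fitbox(M,mask,q0,lo,hi):
    S=4; mk=cv2.resize(mask.astype(np.uint8),None,fx=S,fy=S,interpolation=1)>0
    def f(q):
        p=proj(M,boxpts(q,lo,hi)); h=cv2.convexHull((p*S+S/2).astype(np.float32)).astype(np.int32)
        im=np.zeros(mk.shape,np.uint8); cv2.fillConvexPoly(im,h,1); im=im>0
        return 1-(im&mk).sum()/(im|mk).sum()
    sim=np.array([q0]+[np.array(q0)+d for d in np.diag([.006,.006,.1])])
    r=minimize(f,q0,method='Nelder-Mead',options=dict(initial_simplex=sim,xatol=1e-4,fatol=1e-5)); return r.x,1-r.fun
E
python3 - <<'E'
from h import *
M=cm('wrist')
o=min(cut_out('pack','wrist'),key=lambda o:abs(o['extent'][0]-282)+abs(o['extent'][1]-182))
a=cv2.imread('pics/w1.png')
g=np.zeros(a.shape[:2],bool);g[146:222,258:306]=True
mk=(a.max(2)<75)&g|o['pixels']
for m in (o['pixels'],mk): print(fitbox(M,m,[.552,.122,.36],[-.035,-.018,0],[.035,.018,.03]))
q,_=fitbox(M,o['pixels'],[.552,.122,.36],[-.035,-.018,0],[.035,.018,.03])
A=cv2.resize(a[140:230,225:345],None,fx=5,fy=5,interpolation=2)
for p in proj(M,boxpts(q,[-.035,-.018,0],[.035,.018,.03])): cv2.circle(A,tuple(((p-[225,140])*5).astype(int).tolist()),3,(0,0,255),-1)
cv2.imwrite('pics/w1c.png',A)
E
```

```text
(array([0.55052583, 0.12385134, 0.42376361]), np.float64(0.9570522520202183))
(array([0.55052583, 0.12385134, 0.42376361]), np.float64(0.9570522520202183))
```

View pics/w1c.png

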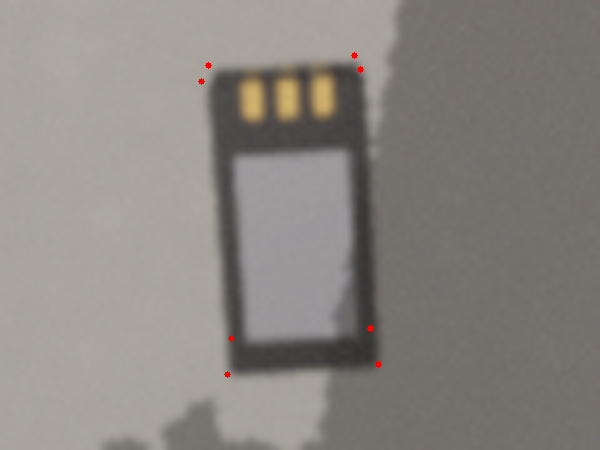

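The crop confirms the plain black block with three brass strips at its upper end. The top-face corners in the crop are about (213,80), (361,73), (378,364) and (232,372). The fitted yaw is slightly off, so I'll recompute from these corners.

```bash
python3 - <<'E'
from h import *
M=cm('wrist')
px=np.array([[213,80],[361,73],[378,364],[232,372]],float)
px=(px+.5)/5-.5+[225,140]
P=toplane(M,px,.03)[:,:2];print(P.round(4))
d=(P[2]+P[3]-P[0]-P[1])/2;print('len',np.linalg.norm(d),'yaw',np.arctan2(d[1],d[0]))
w=(P[0]+P[3]-P[1]-P[2])/2;print('wid',np.linalg.norm(w),'yaw from w',np.arctan2(-w[0],w[1]),P.mean(0))
print('plain end minus 35mm',(P[2]+P[3])/2-.035*d/np.linalg.norm(d))
s=sense();R=Rn.from_euler('xyz',s['ee_rot']).as_matrix();print(R.round(3).tolist(),s['eef_pos'])
E
```

```text
[[0.5247 0.0947]
 [0.5117 0.1256]
 [0.5747 0.154 ]
 [0.5885 0.122 ]]
len 0.06926184284114452 yaw 0.4135289318535078
wid 0.03418612120624561 yaw from w -2.7382509201543277 [0.54990812 0.12409456]
plain end minus 35mm [0.54957016 0.12394625]
[[-0.939, -0.344, -0.0], [-0.344, 0.939, 0.0], [0.0, 0.0, -1.0]] [0.54721191 0.12015545 0.23130436]
```

Call:
{"method": "drive_tool", "body": {
  "plan": [
    [[-0.004,0.003,0],[0,0,-0.54],0.06],
    [[0,0,0.04],[0,0,0],0.06],
    [[0,0,0.04],[0,0,0],0.06],
    [[0,0,0.04],[0,0,0],0.06],
    [[0,0,0.04],[0,0,0],0.06],
    [[0,0,0.02],[0,0,0],0.06],
    [[0,0,0],[0,0,0],0.06]
  ]
}}

```text
time: 4.05
eef_pos: [0.5486, 0.1241, 0.0497]
ee_rot: [3.141, -0.004, -2.732]
contact_force: [0.3, 0.1, -0.0]
grip_width: 0.704
finger_force: 0.0
```

```bash
python3 - <<'E'
from h import *
s=sense();print(s['time'],s['eef_pos'].round(4),s['ee_rot'].round(4),s['contact_force'].round(2))
M=cm('wrist');a=snapshot('wrist');cv2.imwrite('pics/w2.png',cv2.resize(a[160:420,120:450],None,fx=2,fy=2))
print([(round(o['conf'],2),o['extent']) for o in cut_out('pack','wrist')])
q=[.55,.124,.41]
print(proj(M,boxpts(q,[-.035,-.018,0],[.035,.018,.03])).round(0).tolist())
E
```

```text
4.05 [0.5486 0.1241 0.0497] [ 3.1415 -0.0037 -2.7321] [ 0.27  0.13 -0.02]
[(0.81, [357.9, 51.5, 118.1, 103.1]), (0.78, [229.9, 338.7, 30.5, 25.8])]
[[253.0, 178.0], [248.0, 189.0], [308.0, 178.0], [313.0, 189.0], [255.0, 276.0], [251.0, 300.0], [306.0, 276.0], [310.0, 300.0]]
```

View pics/w2.png

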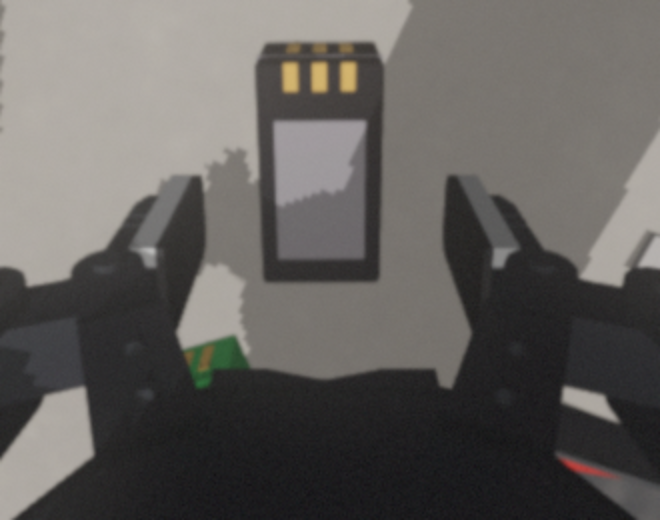

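The pack is centred between the fingers, with its top corners at (248,190) and (311,190), as predicted. I'll descend and grip.

Call:
{"method": "drive_tool", "body": {
  "plan": [
    [[0,0,0.019],[0,0,0],0.06],
    [[0,0,0.019],[0,0,0],0.06],
    [[0,0,0],[0,0,0],0.05],
    [[0,0,0],[0,0,0],0.028],
    [[0,0,0],[0,0,0],0.028],
    [[0,0,0],[0,0,0],0.028],
    [[0,0,0],[0,0,0],0.028]
  ],
  "force": 30
}}

```text
time: 5.03
eef_pos: [0.5511, 0.1247, 0.0149]
ee_rot: [-3.141, 0.003, -2.73]
contact_force: [-0.6, 0.3, 7.3]
grip_width: 0.413
finger_force: 31.9
```

Call:
{"method": "drive_tool", "body": {
  "plan": [
    [[0,0,-0.03],[0,0,0],0.028],
    [[0,0,-0.05],[0,0,0],0.028],
    [[0,0,-0.05],[0,0,0],0.028],
    [[0,0,-0.05],[0,0,0],0.028],
    [[0.018,-0.045,0],[0,0,0],0.028],
    [[0.018,-0.045,0],[0,0,0],0.028],
    [[0.018,-0.045,0],[0,0,0],0.028],
    [[0.018,-0.045,0],[0,0,0],0.028],
    [[0.018,-0.045,0],[0,0,0],0.028],
    [[0.018,-0.045,0],[0,0,0],0.028],
    [[0,0,0],[0,0,1.6],0.028],
    [[0,0,0],[0,0,1.6],0.028],
    [[0,0,0],[0,0,1.6],0.028],
    [[0,0,0],[0,0,1.6],0.028],
    [[0,0,0],[0,0,0],0.028]
  ]
}}

```text
time: 6.9
eef_pos: [0.5588, -0.1662, 0.1935]
ee_rot: [-3.142, -0.0, 2.884]
contact_force: [-0.2, 0.2, -1.2]
grip_width: 0.413
finger_force: 31.0
```

```bash
python3 - <<'E'
from h import *
s=sense();print(s['time'],s['eef_pos'].round(4),s['ee_rot'].round(4),s['contact_force'].round(2),s['finger_force'])
M=cm('wrist');a=snapshot('wrist');cv2.imwrite('pics/w3.png',a)
np.savez('w3.npz',K=M[0],d=M[1],R=M[2],t=M[3])
cv2.imwrite('pics/w3v.png',cv2.resize(a,(784,588),interpolation=2))
for n in('dock','keeper','pack'):print(n,[(round(o['conf'],2),np.round(o['extent'],1).tolist()) for o in cut_out(n,'wrist')])
E
```

```text
6.9 [ 0.5588 -0.1662  0.1935] [-3.1415 -0.      2.8839] [-0.25  0.24 -1.19] 30.971726775169373
dock [(0.74, [272.4, 154.4, 51.7, 71.3])]
keeper []
pack [(0.97, [281.4, 260.0, 80.4, 150.8]), (0.8, [545.3, 207.1, 29.4, 51.2]), (0.7, [299.8, 31.6, 44.3, 63.1]), (0.69, [542.0, 6.9, 28.1, 13.8])]
```

View pics/w3v.png

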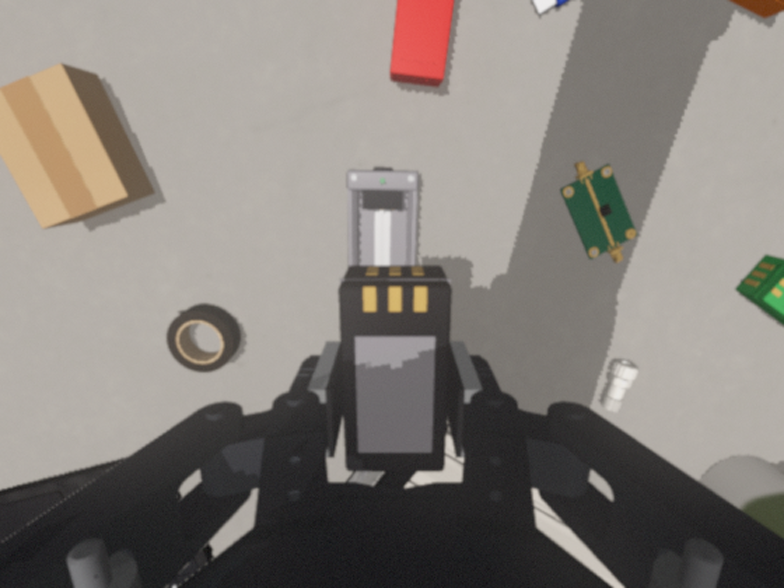

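The pack is held straight with its strips toward the robot. It hides most of the dock, of which only the housing end shows, around (383,180). I'll step sideways to see the whole dock.

Call:
{"method": "drive_tool", "body": {
  "plan": [
    [[-0.01,0.045,0],[0,0,0],0.028],
    [[-0.01,0.045,0],[0,0,0],0.028],
    [[0,0,0],[0,0,0],0.028]
  ]
}}

```text
time: 7.48
eef_pos: [0.6028, -0.0787, 0.1926]
ee_rot: [3.14, -0.001, 2.893]
contact_force: [0.0, -0.3, -1.7]
grip_width: 0.41
finger_force: 31.0
```

```bash
python3 - <<'E'
from h import *
s=sense();print(s['time'],s['eef_pos'].round(4),s['ee_rot'].round(4),s['contact_force'].round(2))
M=cm('wrist');a=snapshot('wrist');cv2.imwrite('pics/w4.png',a)
np.savez('w4.npz',K=M[0],d=M[1],R=M[2],t=M[3])
for n in('dock','keeper'):
  for o in cut_out(n,'wrist'): print(n,round(o['conf'],2),np.round(o['extent'],1).tolist())
A=np.array([[.557,-.173,0]]);u=proj(M,A)[0];print(u)
x0=int(max(0,u[0]-70));y0=int(max(0,u[1]-85));print(x0,y0)
cv2.imwrite('pics/w4c.png',cv2.resize(a[y0:y0+150,x0:x0+140],None,fx=4,fy=4,interpolation=2))
E
```

```text
7.475 [ 0.6028 -0.0787  0.1926] [ 3.1395e+00 -9.0000e-04  2.8926e+00] [ 0.01 -0.34 -1.66]
dock 0.96 [180.7, 174.4, 62.2, 147.6]
keeper 0.7 [179.6, 228.1, 34.7, 32.1]
[189.12983332 164.69429506]
119 79
```

View pics/w4c.png

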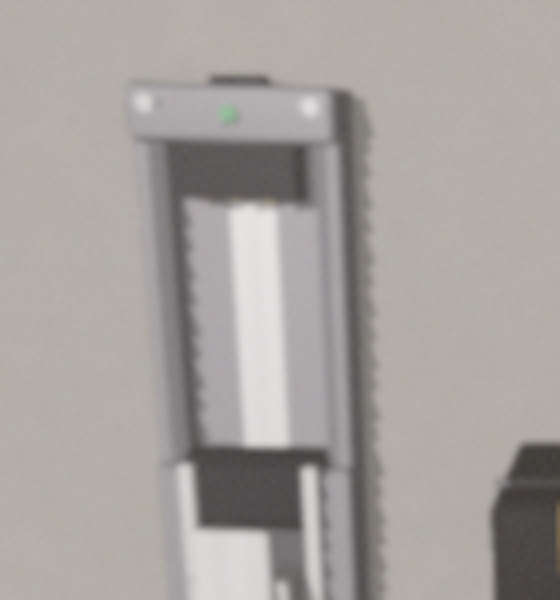

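The crop of the dock shows:
- Housing back corners near (130,85) and (331,95).
- Wall outer edges (140,140)–(168,465) and (338,140)–(350,465).
- The plate's front edge with brass at row ~203.
- The end stop's inner edge at row ~450–455.

I'll turn these into a dock pose.

```bash
python3 - <<'E'
from h import *
from scipy.optimize import least_squares
D=np.load('w4.npz');M=(D['K'],D['d'],D['R'],D['t'])
c=lambda p:(np.array(p,float)+.5)/4-.5+[119,79]
B=toplane(M,[c((130,85)),c((331,95))],.021);print('back',B.round(4),np.linalg.norm(B[0]-B[1]))
L=toplane(M,[c((140,140)),c((168,465))],.017);R=toplane(M,[c((338,140)),c((350,465))],.017)
for n,e in(('L',L),('R',R)): d=e[1]-e[0];print(n,e.round(4).tolist(),np.arctan2(d[1],d[0]))
# joint: yaw from mean, line y from mean of edges
d=(L[1]-L[0])/np.linalg.norm(L[1]-L[0])+(R[1]-R[0])/np.linalg.norm(R[1]-R[0]);yaw=np.arctan2(d[1],d[0])
ax=np.array([np.cos(yaw),np.sin(yaw)]);ay=np.array([-ax[1],ax[0]])
print('widths L',L[:,:2]@ay,'R',R[:,:2]@ay)
yc=(np.r_[L[:,:2]@ay,R[:,:2]@ay]).mean()
xo=(B[:,:2]@ax).mean()+.058
O=ax*xo+ay*yc;print('yaw',yaw,'O',O.round(4),'yc at back',(B[:,:2]@ay).mean()-yc)
pl=toplane(M,[c((245,203))],.019)[0,:2];st=toplane(M,[c((262,452))],.0185)[0,:2]
print('plate x',(pl-O)@ax,'stop x(z18.5)',(st-O)@ax)
# camera bias check from held pack in w3: extents of top face at z
D=np.load('w3.npz');M3=(D['K'],D['d'],D['R'],D['t'])
px=np.array([[340,288],[449,288],[442,468],[347,468]],float)/1.4
tcp=np.array([.5588,-.1662,.1935]);ty=2.8839;X=np.array([np.cos(ty),np.sin(ty)]);Y=np.array([np.sin(ty),-np.cos(ty)])
P=toplane(M3,px,.1935+.0151)[:,:2]-tcp[:2]
print('pack corners in tool x,y',np.c_[P@X,P@Y].round(4))
E
```

```text
back [[ 0.4856 -0.1814  0.021 ]
 [ 0.5001 -0.1342  0.021 ]] 0.04939592594306928
L [[0.4979, -0.1852, 0.017], [0.5793, -0.2081, 0.017]] -0.2746548501167667
R [[0.5103, -0.1368, 0.017], [0.5915, -0.1603, 0.017]] -0.28137766518113366
widths L [-0.04143705 -0.041153  ] R [0.00850764 0.00822367]
yaw -0.27801625764895016 O [ 0.5486 -0.1737] yc at back -2.466099054335147e-05
plate x -0.030890775373525785 stop x(z18.5) 0.03422811306209845
pack corners in tool x,y [[ 0.034  -0.0175]
 [ 0.034   0.0167]
 [-0.0332  0.0167]
 [-0.0332 -0.0174]]
```

```bash
python3 - <<'E'
from h import *
D=np.load('w3.npz');M=(D['K'],D['d'],D['R'],D['t'])
f=lambda p:(np.array(p,float)+.5)/1.4-.5
yaw=-.278;ax=np.array([np.cos(yaw),np.sin(yaw)]);ay=np.array([-ax[1],ax[0]]);O=np.array([.5486,-.1737])
for p,z in(((348,172),.021),((418,172),.021),((349,262),.017),((416,262),.017)):
    print(((toplane(M,[f(p)],z)[0,:2]-O)@np.c_[ax,ay]).round(4))
a=cv2.imread('pics/w3.png')
# column gradient profile across walls, rows 140..180
for r in (128,):
    g=cv2.GaussianBlur(a,(3,3),0).mean(2)
    print('row128',g[124:132,240:306].mean(0).round().astype(int).tolist())
    print('row165',g[155:180,240:306].mean(0).round().astype(int).tolist())
D=np.load('w4.npz');print('cam4',(-D['R'].T@D['t']).round(4),'cam3',(-M[2].T@M[3]).round(4))
E
```

```text
[-0.0578 -0.0251]
[-0.0588  0.0252]
[ 0.0093 -0.0254]
[0.0083 0.0263]
row128 [174, 174, 174, 175, 175, 174, 168, 161, 162, 172, 183, 192, 197, 196, 189, 181, 177, 177, 177, 177, 176, 176, 176, 176, 176, 176, 176, 176, 175, 175, 174, 171, 168, 167, 167, 170, 173, 174, 174, 174, 174, 174, 174, 174, 173, 173, 173, 173, 173, 174, 176, 183, 190, 193, 190, 183, 171, 154, 138, 132, 137, 151, 165, 172, 174, 175]
row165 [175, 175, 174, 174, 174, 174, 173, 170, 167, 166, 162, 151, 139, 132, 125, 120, 129, 147, 163, 170, 171, 172, 171, 171, 171, 173, 181, 198, 215, 223, 225, 223, 222, 222, 224, 224, 224, 218, 204, 186, 174, 170, 169, 169, 169, 169, 169, 169, 168, 163, 154, 147, 145, 151, 160, 163, 154, 140, 136, 147, 162, 170, 173, 173, 173, 173]
cam4 [ 0.5336 -0.062   0.3354] cam3 [ 0.4898 -0.1486  0.3362]
```

Call:
{"method": "drive_tool", "body": {
  "plan": [
    [[0.008,-0.035,0.02],[0,0,0],0.028],
    [[0.008,-0.035,0.03],[0,0,0],0.028],
    [[0.008,-0.035,0.03],[0,0,0.28],0.028],
    [[0,0,0],[0,-1.4,0],0.028],
    [[0,0,0],[0,-1.4,0],0.028],
    [[0,0,0],[0,0,0],0.028],
    [[0,0,0],[0,0,0],0.028]
  ]
}}

```text
time: 8.5
eef_pos: [0.5519, -0.1805, 0.1146]
ee_rot: [3.141, 0.293, 2.853]
contact_force: [0.2, 0.3, -1.1]
grip_width: 0.414
finger_force: 31.0
```

```bash
cat >> h.py <<'E'
O=np.array([.5488,-.1731,0]);yw=-.278
RD=Rn.from_euler('z',yw).as_matrix()
def st():
    s=sense();R=RD.T@Rn.from_euler('xyz',s['ee_rot']).as_matrix();p=RD.T@(s['eef_pos']-O)
    nose=p+R@[.0358,0,.0149]; px=-R[:,0]
    F=RD.T@s['contact_force']
    print('t',round(s['time'],2),'tcp mm',(p*1e3).round(2),'nose',(nose*1e3).round(2),'tilt',round(np.arctan2(px[2],px[0]),4),'yawerr',round(np.arctan2(px[1],px[0]),4),'roll',round(R[2,1],4),'F',F.round(2),'grip',round(s['finger_force'],1),round(s['grip_width'],3))
    return s,R,p,nose
E
python3 -c "from h import *;st()"
```

```text
t 8.5 tcp mm [  5.    -6.25 114.56] nose [-24.97  -5.93  89.95] tilt 0.2933 yawerr -0.0106 roll 0.0003 F [ 0.07  0.33 -1.08] grip 31.0 0.414
```

Call:
{"method": "drive_tool", "body": {
  "plan": [
    [[0.006,0.006,0.021],[0,0,-0.1],0.028],
    [[0.006,0,0.021],[0,0,0],0.028],
    [[0.006,0,0.021],[0,0,0],0.028],
    [[0,0,0],[0,0,0],0.028],
    [[0,0,0],[0,0,0],0.028]
  ]
}}

```text
time: 9.12
eef_pos: [0.5552, -0.1752, 0.0489]
ee_rot: [-3.138, 0.294, 2.864]
contact_force: [-0.7, 0.3, -0.4]
grip_width: 0.415
finger_force: 30.9
```

```bash
python3 - <<'E'
from h import *
st()
M=cm('wrist');a=snapshot('wrist');cv2.imwrite('pics/w5.png',a)
np.savez('w5.npz',K=M[0],d=M[1],R=M[2],t=M[3])
cv2.imwrite('pics/w5c.png',cv2.resize(a[60:320,180:390],None,fx=2.3,fy=2.3,interpolation=2)[:598])
E
```

```text
t 9.12 tcp mm [ 6.71 -0.25 48.95] nose [-23.22  -0.33  24.31] tilt 0.2943 yawerr 0.0008 roll -0.0035 F [-0.81  0.13 -0.36] grip 30.9 0.415
```

View pics/w5c.png

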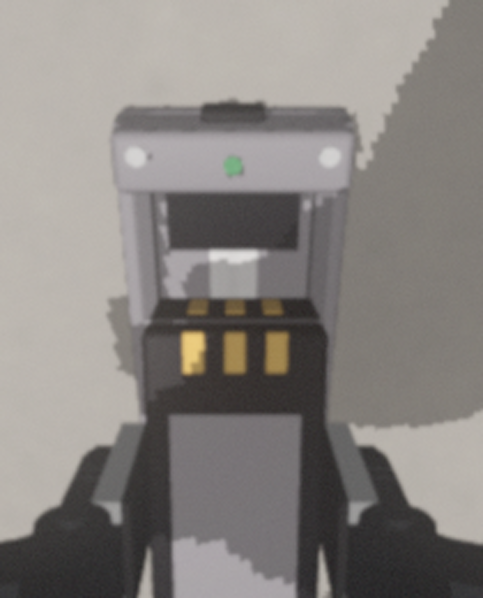

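In the crop the pack's nose is centred at column ~235 and the dock's housing and plate at ~234, so they line up. The plate's front edge is at row ~248, ahead of the nose. I'll lower into the bay.

Call:
{"method": "drive_tool", "body": {
  "plan": [
    [[0.0023,0,0.0077],[0,0,0],0.028],
    [[0.0023,0,0.0077],[0,0,0],0.028],
    [[0,0,0],[0,0,0],0.028],
    [[0,0,0],[0,0,0],0.028]
  ]
}}

```text
time: 9.68
eef_pos: [0.5537, -0.1745, 0.0316]
ee_rot: [-3.138, 0.293, 2.864]
contact_force: [0.2, -0.1, -0.9]
grip_width: 0.412
finger_force: 31.0
```

```bash
python3 -c "from h import *;st()"
```

```text
t 9.68 tcp mm [5.140e+00 2.000e-02 3.162e+01] nose [-24.84  -0.06   7.02] tilt 0.2928 yawerr 0.0009 roll -0.0031 F [ 0.22 -0.03 -0.91] grip 31.0 0.412
```

Call:
{"method": "drive_tool", "body": {
  "plan": [
    [[0.0019,0,-0.0006],[0,0,0],0.028],
    [[0.0019,0,-0.0006],[0,0,0],0.028],
    [[0,0,0],[0,0,0],0.028],
    [[0,0,0],[0,0,0],0.028]
  ]
}}

```text
time: 10.18
eef_pos: [0.55, -0.1733, 0.0318]
ee_rot: [-3.138, 0.293, 2.865]
contact_force: [-0.1, -0.5, -1.6]
grip_width: 0.418
finger_force: 31.0
```

```bash
python3 -c "from h import *;st()"
```

```text
t 10.18 tcp mm [ 1.22  0.12 31.8 ] nose [-28.75   0.04   7.19] tilt 0.2932 yawerr 0.001 roll -0.003 F [ 0.06 -0.46 -1.57] grip 31.0 0.418
```

Call:
{"method": "drive_tool", "body": {
  "plan": [
    [[0.0014,0,-0.0004],[0,0,0],0.028],
    [[0,0,0],[0,0,0],0.028],
    [[0,0,0],[0,0,0],0.028]
  ]
}}

```text
time: 10.55
eef_pos: [0.549, -0.1731, 0.032]
ee_rot: [-3.138, 0.294, 2.865]
contact_force: [2.3, -1.0, -0.4]
grip_width: 0.413
finger_force: 30.9
```

```bash
python3 -c "from h import *;st()"
```

```text
t 10.55 tcp mm [ 0.23  0.09 32.01] nose [-2.971e+01  1.000e-02  7.370e+00] tilt 0.294 yawerr 0.001 roll -0.0031 F [ 2.52 -0.36 -0.45] grip 30.9 0.413
```

Call:
{"method": "drive_tool", "body": {
  "plan": [
    [[0.0017,0,-0.0005],[0,0,0],0.028],
    [[0.0017,0,-0.0005],[0,0,0],0.028],
    [[0,0,0],[0,0,0],0.028],
    [[0,0,0],[0,0,0],0.028]
  ]
}}

```text
time: 11.05
eef_pos: [0.5458, -0.1721, 0.0321]
ee_rot: [-3.138, 0.294, 2.864]
contact_force: [4.8, -1.3, -1.4]
grip_width: 0.41
finger_force: 30.8
```

```bash
python3 -c "from h import *;st()"
```

```text
t 11.05 tcp mm [-3.19  0.11 32.1 ] nose [-3.313e+01  3.000e-02  7.450e+00] tilt 0.2944 yawerr 0.0009 roll -0.003 F [ 5.01  0.07 -1.45] grip 30.8 0.41
```

Call:
{"method": "drive_tool", "body": {
  "plan": [
    [[0.001,0,-0.0003],[0,0,0],0.028],
    [[0,0,0],[0,0,0],0.028],
    [[0,0,0],[0,0,0],0.028]
  ]
}}

```text
time: 11.42
eef_pos: [0.5449, -0.1719, 0.0322]
ee_rot: [-3.138, 0.295, 2.865]
contact_force: [6.1, -0.3, -3.1]
grip_width: 0.411
finger_force: 30.7
```

```bash
python3 -c "from h import *;st()"
```

```text
t 11.43 tcp mm [-4.07  0.09 32.15] nose [-3.4e+01  1.0e-02  7.5e+00] tilt 0.2947 yawerr 0.0009 roll -0.0031 F [ 5.97  1.37 -3.09] grip 30.7 0.411
```

Call:
{"method": "drive_tool", "body": {
  "plan": [
    [[0.0,0,0.0017],[0,0.45,0],0.028],
    [[0.0,0,0.0017],[0,0.45,0],0.028],
    [[0,0,0],[0,0,0],0.028],
    [[0,0,0],[0,0,0],0.028]
  ]
}}

```text
time: 11.92
eef_pos: [0.5464, -0.1723, 0.0292]
ee_rot: [-3.138, 0.201, 2.864]
contact_force: [5.7, -0.3, -0.1]
grip_width: 0.413
finger_force: 31.1
```

```bash
python3 -c "from h import *;st()"
```

```text
t 11.93 tcp mm [-2.54  0.15 29.16] nose [-34.64   0.08   7.41] tilt 0.2013 yawerr 0.0007 roll -0.0031 F [ 5.54  1.28 -0.11] grip 31.1 0.413
```

Call:
{"method": "drive_tool", "body": {
  "plan": [
    [[0.0007,0,0],[0,0,0],0.028],
    [[0.0004,0,0.0018],[0,0.48,0],0.028],
    [[0,0,0],[0,0,0],0.028],
    [[0,0,0],[0,0,0],0.028]
  ]
}}

```text
time: 12.42
eef_pos: [0.5461, -0.1721, 0.0274]
ee_rot: [-3.139, 0.152, 2.864]
contact_force: [6.4, -1.9, 1.3]
grip_width: 0.413
finger_force: 31.2
```

```bash
python3 -c "from h import *;st()"
```

```text
t 12.43 tcp mm [-2.86  0.18 27.44] nose [-36.     0.11   7.3 ] tilt 0.1519 yawerr 0.0005 roll -0.003 F [ 6.64 -0.07  1.33] grip 31.2 0.413
```

Call:
{"method": "drive_tool", "body": {
  "plan": [
    [[-0.0001,0,0.0015],[0,0.39,0],0.028],
    [[-0.0001,0,0.0015],[0,0.39,0],0.028],
    [[0,0,0],[0,0,0],0.028],
    [[0,0,0],[0,0,0],0.028]
  ]
}}

```text
time: 12.92
eef_pos: [0.5467, -0.1724, 0.0245]
ee_rot: [-3.138, 0.07, 2.864]
contact_force: [5.4, -1.1, 1.9]
grip_width: 0.413
finger_force: 31.3
```

```bash
python3 -c "from h import *;st()"
```

```text
t 12.93 tcp mm [-2.25  0.09 24.45] nose [-3.691e+01  3.000e-02  7.070e+00] tilt 0.0703 yawerr 0.0002 roll -0.0031 F [5.48 0.43 1.87] grip 31.3 0.413
```

Call:
{"method": "drive_tool", "body": {
  "plan": [
    [[-0.0003,0,0.0015],[0,0.34,0],0.028],
    [[-0.0003,0,0.0013],[0,0.33,0],0.028],
    [[0,0,0],[0,0,0],0.028],
    [[0,0,0],[0,0,0],0.028]
  ]
}}

```text
time: 13.42
eef_pos: [0.5472, -0.1726, 0.0215]
ee_rot: [-3.138, -0.0, 2.864]
contact_force: [6.8, -1.1, 0.7]
grip_width: 0.41
finger_force: 31.3
```

```bash
python3 -c "from h import *;st()"
```

```text
t 13.43 tcp mm [-1.71  0.05 21.49] nose [-37.52  -0.     6.6 ] tilt -0.0002 yawerr 0.0 roll -0.0032 F [6.8  0.84 0.67] grip 31.3 0.41
```

Call:
{"method": "drive_tool", "body": {
  "plan": [
    [[0,0,0.0008],[0,0,0],0.028],
    [[-0.0015,0,0],[0,0,0],0.028],
    [[0,0,0],[0,0,0],0.028]
  ]
}}

```text
time: 13.8
eef_pos: [0.5483, -0.1729, 0.0209]
ee_rot: [-3.139, -0.001, 2.864]
contact_force: [4.3, -0.9, 5.3]
grip_width: 0.411
finger_force: 31.7
```

```bash
python3 -c "from h import *;st()"
```

```text
t 13.8 tcp mm [-0.53  0.04 20.92] nose [-36.34  -0.     6.04] tilt -0.0007 yawerr 0.0 roll -0.0029 F [4.36 0.36 5.34] grip 31.7 0.411
```

Call:
{"method": "drive_tool", "body": {
  "plan": [
    [[0,0,0],[0,0,0],0.04],
    [[0,0,0],[0,0,0],0.05],
    [[0,0,0],[0,0,0],0.05],
    [[0,0,0],[0,0,0],0.05],
    [[0,0,-0.02],[0,0,0],0.05],
    [[0.01,0,-0.04],[0,0,0],0.05],
    [[0.02,0,-0.05],[0,0,0],0.04],
    [[0,0,0],[0,0,0],0.04],
    [[0,0,0],[0,0,0],0.04]
  ]
}}

```text
time: 14.92
eef_pos: [0.5186, -0.1638, 0.1298]
ee_rot: [-3.139, -0.003, 2.864]
contact_force: [-1.0, -0.5, -0.6]
grip_width: 0.469
finger_force: 0.0
```

```bash
python3 - <<'E'
from h import *
st()
M=cm('wrist');a=snapshot('wrist');cv2.imwrite('pics/w6.png',a)
np.savez('w6.npz',K=M[0],d=M[1],R=M[2],t=M[3])
for n in('pack','keeper'):print(n,[(round(o['conf'],2),np.round(o['extent'],1).tolist()) for o in cut_out(n,'wrist')])
b=snapshot('side')
A=cv2.resize(a[80:400,160:400],None,fx=1.8,fy=1.8,interpolation=2);B=cv2.resize(b[225:275,235:315],(80*4,50*4),interpolation=2)
im=np.zeros((576,760,3),np.uint8);im[:A.shape[0],:A.shape[1]]=A[:576];im[:200,435:755]=B
cv2.imwrite('pics/w6c.png',im)
E
```

```text
t 14.93 tcp mm [-31.62   0.69 129.83] nose [-67.46   0.65 115.05] tilt -0.0032 yawerr 0.0003 roll -0.0026 F [-0.8  -0.74 -0.6 ] grip 0.0 0.469
pack [(0.9, [282.2, 237.7, 40.7, 86.9]), (0.68, [315.6, 49.2, 58.3, 98.4]), (0.49, [546.2, 6.5, 21.0, 13.0])]
keeper [(0.88, [280.1, 319.1, 29.4, 47.8])]
```

View pics/w6c.png

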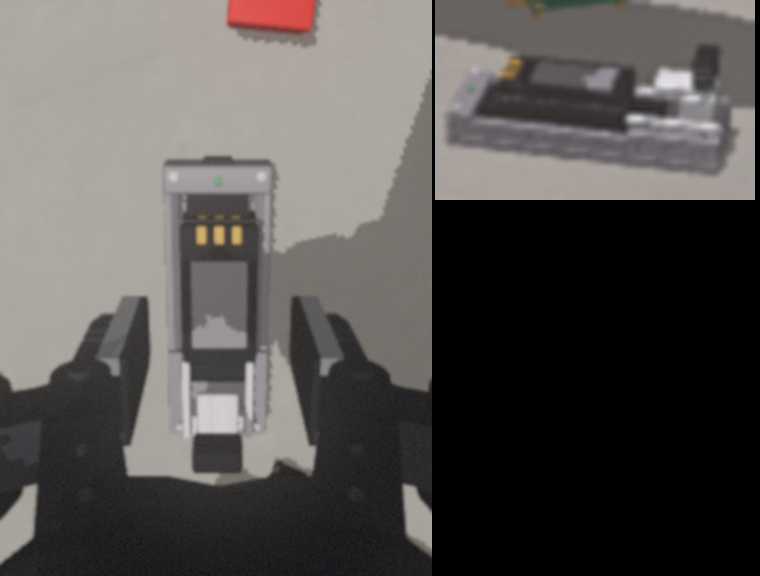

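The pack lies flat in the bay, with its strips under the housing end in both views. The keeper's grip block is at crop (217,453), still parked. I'll locate it and check the instrument's clearance.

```bash
python3 - <<'E'
from h import *
D=np.load('w6.npz');M=(D['K'],D['d'],D['R'],D['t'])
f=lambda p:(np.array(p,float)+.5)/1.8-.5+[160,80]
for p,z in(((195,471),.0585),((241,471),.0585),((193,437),.0585),((242,437),.0585),((193,437),.0415)):
    X=toplane(M,[f(p)],z)[0]; print(p,z,(RD.T@(X-O)*1e3).round(1))
S=cm('side');T=cm('top')
bot=toplane(S,[(326.7,257)],0)[0];print('instr corner bottom',bot, 'dock',(RD.T@(bot-O)*1e3).round(1))
for z in(.05,.08,.1,.12,.15):
    print(z,(RD.T@(toplane(T,[(315,167)],z)[0]-O)*1e3).round(1),(RD.T@(toplane(S,[(328,231)],z)[0]-O)*1e3).round(1))
E
```

```text
(195, 471) 0.0585 [ 79.  -11.4  58.5]
(241, 471) 0.0585 [79.  10.3 58.5]
(193, 437) 0.0585 [ 60.3 -12.1  58.5]
(242, 437) 0.0585 [60.2 10.5 58.5]
(193, 437) 0.0415 [ 73.2 -13.1  41.5]
instr corner bottom [ 0.68056507 -0.17573806  0.        ] dock [127.4  33.6   0. ]
0.05 [109.1  37.7  50. ] [124.2  61.6  50. ]
0.08 [100.1  37.   80. ] [128.5  -0.9  80. ]
0.1 [ 94.1  36.6 100. ] [131.4 -42.5 100. ]
0.12 [ 88.1  36.1 120. ] [134.3 -84.2 120. ]
0.15 [ 79.1  35.5 150. ] [ 138.6 -146.7  150. ]
```

Call:
{"method": "drive_tool", "body": {
  "plan": [
    [[-0.035,0,0],[0,0,0],0.042],
    [[-0.035,-0.0005,0],[0,0,0],0.042],
    [[-0.035,0,0],[0,0,0],0.042],
    [[0,0,0.04],[0,0,0],0.042],
    [[0,0,0.03],[0,0,0],0.042],
    [[0,0,0.0135],[0,0,0],0.042],
    [[0,0,0],[0,0,0],0.042],
    [[0,0,0],[0,0,0],0.015],
    [[0,0,0],[0,0,0],0.015],
    [[0,0,0],[0,0,0],0.015],
    [[0,0,0],[0,0,0],0.015]
  ],
  "force": 25
}}

```text
time: 16.5
eef_pos: [0.62, -0.1941, 0.0476]
ee_rot: [-3.138, -0.001, 2.863]
contact_force: [-0.7, -1.3, 6.7]
grip_width: 0.274
finger_force: 28.1
```

```bash
python3 -c "from h import *;st()"
```

```text
t 16.5 tcp mm [74.26 -0.67 47.61] nose [38.45 -0.7  32.74] tilt -0.0007 yawerr -0.0002 roll -0.0031 F [-0.32 -1.47  6.67] grip 28.1 0.274
```

Gripped at 0.274 × 85 ≈ 23 mm, so the block is pinched. Now I'll slide it along the dock's -x, which is tool +x.

Call:
{"method": "drive_tool", "body": {
  "plan": [
    [[0.004,0,0],[0,0,0],0.015],
    [[0.004,0,0],[0,0,0],0.015],
    [[0.004,0,0],[0,0,0],0.015],
    [[0.004,0,0],[0,0,0],0.015],
    [[0.004,0,0],[0,0,0],0.015],
    [[0.002,0,0],[0,0,0],0.015],
    [[0,0,0],[0,0,0],0.015],
    [[0,0,0],[0,0,0],0.015]
  ]
}}

```text
time: 17.5
eef_pos: [0.5988, -0.1881, 0.0476]
ee_rot: [-3.138, -0.001, 2.863]
contact_force: [0.8, -1.0, 6.8]
grip_width: 0.27
finger_force: 28.1
```

```bash
python3 -c "from h import *;st()"
```

```text
t 17.5 tcp mm [52.24 -0.72 47.58] nose [16.43 -0.76 32.71] tilt -0.0006 yawerr -0.0002 roll -0.0032 F [ 1.05 -0.79  6.8 ] grip 28.1 0.27
```

Call:
{"method": "drive_tool", "body": {
  "plan": [
    [[0.0015,0,0],[0,0,0],0.015],
    [[0,0,0],[0,0,0],0.015],
    [[0,0,0],[0,0,0],0.015]
  ]
}}

```text
time: 17.88
eef_pos: [0.5975, -0.1877, 0.0476]
ee_rot: [-3.138, -0.0, 2.863]
contact_force: [0.6, -0.8, 7.4]
grip_width: 0.27
finger_force: 28.1
```

```bash
python3 -c "from h import *;st()"
```

```text
t 17.88 tcp mm [50.89 -0.7  47.57] nose [15.09 -0.74 32.68] tilt -0.0003 yawerr -0.0002 roll -0.0032 F [ 0.83 -0.62  7.36] grip 28.1 0.27
```

Travelled 23.4 mm and the keeper has not hit its end yet.

Call:
{"method": "drive_tool", "body": {
  "plan": [
    [[0.001,0,0],[0,0,0],0.015],
    [[0.001,0,0],[0,0,0],0.015],
    [[0,0,0],[0,0,0],0.015]
  ]
}}

```text
time: 18.25
eef_pos: [0.5957, -0.1872, 0.0476]
ee_rot: [-3.138, -0.0, 2.863]
contact_force: [0.7, -1.0, 6.5]
grip_width: 0.268
finger_force: 28.0
```

```bash
python3 -c "from h import *;st()"
```

```text
t 18.25 tcp mm [48.95 -0.71 47.6 ] nose [13.15 -0.75 32.7 ] tilt -0.0002 yawerr -0.0002 roll -0.0032 F [ 0.96 -0.76  6.46] grip 28.0 0.268
```

Call:
{"method": "drive_tool", "body": {
  "plan": [
    [[0.001,0,0],[0,0,0],0.015],
    [[0,0,0],[0,0,0],0.015],
    [[0,0,0],[0,0,0],0.015]
  ]
}}

```text
time: 18.62
eef_pos: [0.5949, -0.187, 0.0476]
ee_rot: [-3.138, 0.0, 2.863]
contact_force: [2.5, -2.1, 6.0]
grip_width: 0.269
finger_force: 28.0
```

```bash
python3 -c "from h import *;st()"
```

```text
t 18.62 tcp mm [48.19 -0.71 47.62] nose [12.39 -0.75 32.71] tilt 0.0002 yawerr -0.0001 roll -0.0033 F [ 2.95 -1.38  6.02] grip 28.0 0.269
```

After 26 mm of travel the force rises, so the keeper is at its end. I'll release, back off and check.

Call:
{"method": "drive_tool", "body": {
  "plan": [
    [[0,0,0],[0,0,0],0.03],
    [[0,0,0],[0,0,0],0.045],
    [[0,0,0],[0,0,0],0.045],
    [[0,0,0],[0,0,0],0.045],
    [[0,0,-0.03],[0,0,0],0.045],
    [[0.02,0,-0.05],[0,0,0],0.045],
    [[0.04,0,-0.03],[0,0,0],0.045],
    [[0,0,0],[0,0,0],0.045],
    [[0,0,0],[0,0,0],0.045]
  ]
}}

```text
time: 19.75
eef_pos: [0.5367, -0.1692, 0.1562]
ee_rot: [-3.139, -0.003, 2.864]
contact_force: [-0.1, -0.4, -0.7]
grip_width: 0.523
finger_force: 0.0
```

```bash
python3 - <<'E'
from h import *
st()
M=cm('wrist');a=snapshot('wrist');b=snapshot('side')
A=cv2.resize(a[80:400,160:400],None,fx=1.8,fy=1.8,interpolation=2);B=cv2.resize(b[225:275,235:315],(320,200),interpolation=2)
im=np.zeros((576,760,3),np.uint8);im[:]=0;im[:,:432]=A;im[:200,435:755]=B
cv2.imwrite('pics/w7c.png',im)
E
```

```text
t 19.75 tcp mm [-12.75   0.46 156.25] nose [-48.59   0.41 141.46] tilt -0.003 yawerr 0.0006 roll -0.0025 F [ 0.02 -0.39 -0.66] grip 0.0 0.523
```

View pics/w7c.png

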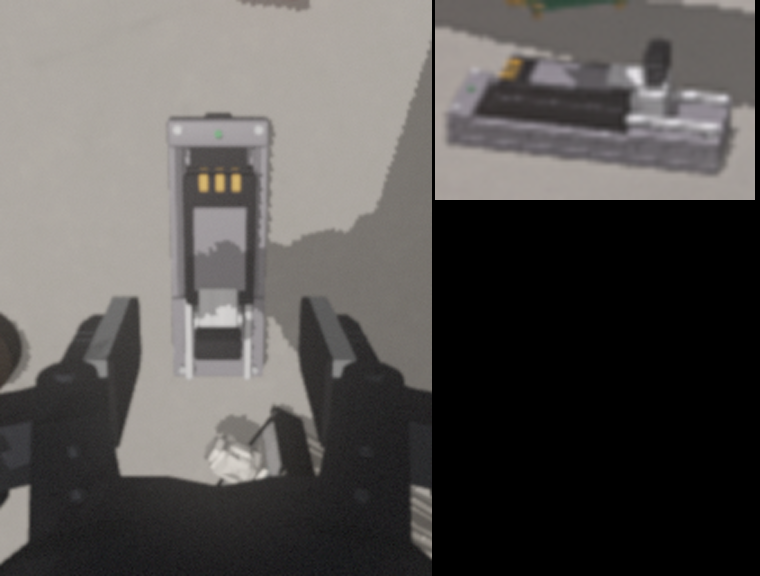

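The keeper's tongue, at about (217,300), now lies over the plain end of the flat pack. The grip block has moved to (218,343), and the gripper is clear of everything.

```bash
python3 -c "from cell import *;print(sign_off())"
```

```text
the job is handed in; nothing more can be done
None
```

The pack is seated flat in the dock with its contact end against the plate and the keeper slid fully home. I handed the job in at about 20 s of the 53 s allowed; no verdict was shown, and tool forces while loading stayed around 8 N or less.

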